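# Hang a gear unit on the spring balancer hook

## Robot

A 6-joint arm with a two-finger parallel gripper is mounted at the origin on the work surface. World frame = base frame: x ahead of the robot, y to its left, z up, the work surface at z = 0. Lengths are in m, angles in rad, forces in N, time in s.
With the tool pointing down it reaches from about 0.4 to 0.825 m from the base axis. Payload 7 kg.
Tool frame: the origin (TCP) lies at the very end of the fingers, on their centre line; the grasp point (between the pads) lies arm.hold_point_z behind it (arm.hold_point_z is the distance from the TCP to the grasp point, in m); z points along the fingers, y is the line along which they close (so a half turn about z gives the same grasp; the last joint's range is limited). The gripper opens to 88 mm and grips with 3 to 60 N. Pads are 19 mm wide; open, the fingers measure 130 mm over their backs; the gripper's body (78 mm by 193 mm) begins 47 mm behind the grasp point.
Start: joints at [1.435, 0.359, 0.012, 0, -1.224, -0.288], TCP at [0.278, 0.615, 0.227] pointing down, gripper open.
Joint ranges: [-3.07, 3.07], [-1.43, 2.12], [-1.02, 1.25], [-3.03, 1.67], [-3.05, -0], [-3.03, 3.03]. Speed limits (rad/s): [2.39, 2.39, 3.01, 3.14, 3.14, 3.14].

## Interface

Orientations are given as [roll, pitch, yaw] about the fixed x, y, z axes, in that order (R = Rz(yaw) Ry(pitch) Rx(roll)).
In Python, from station import arm gives the robot as it stands.
- The arm moves only by the shell command python3 -m creep FILE [FORCE], which reads ROWS from the file FILE. ROWS is 1 to 20 rows, parted by a bar, with the numbers parted by spaces; each row has 5 numbers: the finger opening in m, then dx, dy, dz in cm, then a turn about the tool's z in units of 0.2 rad; each row is the pose to reach, as a shift and turn from the pose commanded when the command began, along the tool's axes at that moment; what a row does not reach only later rows make up. A row lasts 1/12 s, in which the tool goes at most 0.0417 m and 0.125 rad, less where a joint would pass 70% of its speed; a pose out of reach is approached as far as the arm can. The fingers move at their own pace and stop on an object; FORCE is the grip in N (left out, the last holds). Time passes only in rows, so rows that do not move let the fingers close. It prints the time, the measured TCP pose, the force, the opening and the grip force at its end. Input that does not fit is refused with a message, and nothing moves.
- arm.get_state(): the state, without advancing time (a new reading comes with each control period).
- arm.grab_frame(name): name is "scene" or "top" or "wrist"; returns the picture (420x560x3 uint8, red, green, blue); there is no depth.
- arm.camera_params(name): a dict with "fx", "fy", "cx", "cy" (pixels), "T" (4x4, takes a point from camera to world coordinates); the wrist camera has in their place "hand_eye" (4x4, takes a point from camera to tool coordinates, whose origin is the TCP and whose axes are the flange's). Camera axes: x right, y down, z forward; pixel columns grow to the right and rows downward; lengths in m; the calibration is good to about 2 mm. The wrist camera is an equidistant fisheye: a pixel r from the principal point sees the ray r / f radians off the axis. A picture is of the moment at which its call begins: read the wrist's pose just before it. camera_params takes no time and is no camera call.
- arm.job_done(): hands the job in; it is judged then, once.
The state is a dict: "t": time; "q": joint angles; "qd": joint speeds; "joint_efforts": joint torques, N m; "eef_pos": TCP position; "ee_rot": TCP orientation; "force": force on the tool from outside, world axes, zero at the start; "moment": the same for the moment, N m; "width": finger opening in m; "gripper_force": force on a finger pad.
Only numpy, scipy, OpenCV 4.12 (cv2) and the standard library are available. Lean on these libraries where they do the work, as an engineer would, in place of code of your own. Each camera call takes 0.05 s, during which the arm holds its last target. There are 200 camera calls.

## Task

Pull the balancer's sprung hook down, bring it sideways under the hanging eye of the gear unit that lies in its black cradle without shoving or tipping the unit or pressing hard on it, and let the hook rise gently, never flying up, until the unit hangs freely on it above the cradle; then let go. Leave the jar, the screwdriver and the brass sleeve where they are.

Things in the scene. Friction and masses are not known exactly. Their poses are not given: they have to be found in the camera images.
- stand: spring balancer stand, fixed: 130 mm square grey foot, steel column 34 mm thick, black spring drum (100 mm across) on top, 0.45 m tall in all. Origin on the column's axis at the table top; z up. The swing arm points along its -x when joint swing is 0.
- swing (a joint): swing of the hook arm about the column, rad, -0.9 to 0.9. Positive moves the hook towards the stand's +y. Damped a little, with about 0.12 N m of friction, so that it stays where it is left.
- lift (a joint): how far the arm and hook have been pulled down, m: 0 fully retracted (up), 0.13 lowest stop. The spring pulls up with about 7 N net at 0 and 35 N more per metre; let go unloaded, it flies up.
- grip (a point): middle of the upright black round grip, 24 mm in diameter, 45 mm tall, on the arm's end, 190 mm from the column axis, 0.304 m above the table when retracted. Free to be gripped from above; fingertips have room to 22 mm below this point. It is part of the arm: it turns with it as it swings. The hook hangs straight below it.
- hook: steel J-hook fixed under the arm's end. Origin at the bottom of the shank, on the bar's centre line, 115 mm straight below grip. Shank 8 mm thick, along +z for 76 mm; underside at z = -4 mm. The foot goes along the hook's +y (the stand's +y when swing is 0) to an upturned lip 6 mm thick: centre line at y = 16 mm, top at z = 14 mm. Throat 9 mm wide, open at the top.
- cradle: black plastic cradle tray, fixed, 76 x 220 mm, walls to 32 mm, inner floor 10 mm above the table. Origin under its middle, long side along y. Its middle lies under the hook's swing circle, the stand's -x from the column (within 20 mm sideways), its y within 5 degrees of the stand's y.
- unit: gear unit lying in the cradle: metal case 48 x 190 x 44 mm (x, y, z), about 0.7 kg, brass cylinder showing on top (to z = 49 mm). Origin at the middle of its underside; z up, long side along y, 3 mm of play to the cradle's walls. Pushed along y at its eye's cross-bar it tips at about 6 N.
- jar: clear jar with black lid, 52 mm wide, 65 mm tall, near the cradle; origin under it. Leave it alone.
- screwdriver: screwdriver lying on the table near the cradle; origin under its middle. Leave it alone.
- sleeve: brass sleeve standing upright in front of the cradle, 24 mm wide, 70 mm tall; origin under it. Leave it alone.
- rail (a point): middle of the steel rail on the unit's top (x = y = 0, z = 44 mm of the unit). On the rail stands the hanging eye: clamp block 44 x 22 mm, top 11 mm above this point; wire loop, 6 mm wire, legs 18 mm either side in x, level cross-bar along x with centre line 52 mm above this point. It is clamped hard anywhere from y = -18 to +18 mm along the rail, not told: find it by feel or sight.

How it is judged:
By the outcome, as a careful person would: the job done as asked, in the order asked, and still so for the second after the job is handed in, with the robot touching nothing.
It also fails if it takes over 72 s, if anything falls off the work surface, if the arm or the gripper's body presses on something with over 40 N, if the wrist force passes 120 N, or if a joint passes its speed limit or range.

## Working session

There is one attempt and no reset: what is moved stays moved. The work goes in short steps, Python scripts to look and compute and a shell command to move; the robot and the scene stay as the last step left them, time stands still between calls to the robot, and variables do not carry over. Pictures are saved under pics/ and viewed, at most 10 in all, crops included, and the job is handed in when it is done.

```bash
mkdir -p pics; ls; python3 - <<'E'
from station import arm
import cv2,numpy as np
np.set_printoptions(precision=4,suppress=True)
s=arm.get_state();print(s,arm.hold_point_z)
for n in("scene","top"):
    cv2.imwrite(f"pics/{n}0.png",arm.grab_frame(n)[:,:,::-1]);print(arm.camera_params(n))
print(arm.camera_params("wrist"))
E
```

```text
pics
{'t': 0.0, 'q': array([ 1.4351,  0.3594,  0.011 , -0.0004, -1.2241, -0.2881]), 'qd': array([-0.0003,  0.0011,  0.0003, -0.    ,  0.0013,  0.0002]), 'joint_efforts': array([ -0.0001, -58.2719,  29.3063,   6.9972,   0.0072,  -0.0002]), 'eef_pos': array([0.2774, 0.6148, 0.2256]), 'ee_rot': array([ 3.1399, -0.0002, -0.4239]), 'force': array([0.0909, 0.6381, 0.0718]), 'moment': array([-0.003 ,  0.036 ,  0.0202]), 'gripper_force': 0.0, 'width': 0.08748688990285372} 0.0188
{'fx': 448.26940036937026, 'fy': 448.26940036937026, 'cx': 277.4865436219576, 'cy': 209.47006693452562, 'T': array([[-0.8519,  0.3913, -0.3481,  0.9022],
       [ 0.5235,  0.6553, -0.5446,  0.4931],
       [ 0.015 , -0.6462, -0.763 ,  0.8429],
       [ 0.    ,  0.    ,  0.    ,  1.    ]])}
{'fx': 481.79064801384965, 'fy': 481.79064801384965, 'cx': 277.48275988879675, 'cy': 204.04248745271738, 'T': array([[ 0.0198, -0.992 ,  0.1244,  0.443 ],
       [-0.9998, -0.0189,  0.0086,  0.0088],
       [-0.0061, -0.1246, -0.9922,  1.4187],
       [ 0.    ,  0.    ,  0.    ,  1.    ]])}
{'fx': 325.19226210127806, 'fy': 325.19226210127806, 'cx': 276.1326170056894, 'cy': 207.43767626271102, 'hand_eye': array([[ 0.001 , -0.9527, -0.3038,  0.0833],
       [ 1.    ,  0.0007,  0.0009, -0.0013],
       [-0.0006, -0.3038,  0.9527, -0.158 ],
       [ 0.    ,  0.    ,  0.    ,  1.    ]])}
```

View pics/scene0.png

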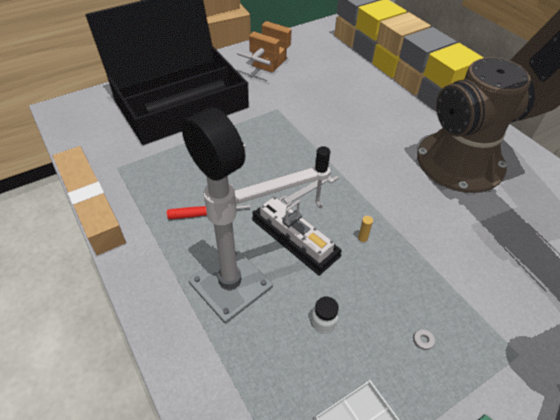

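View pics/top0.png

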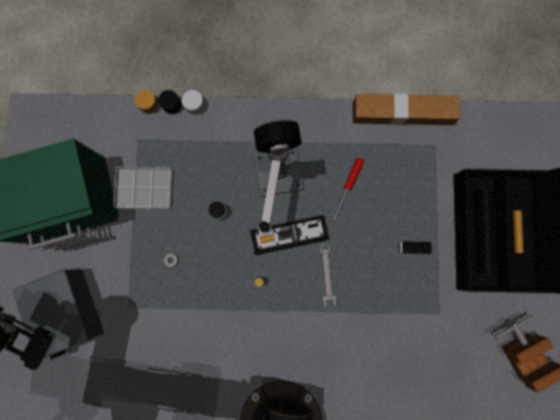

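The scene view shows the stand (foot about 230,287), grip (322,158), cradle (297,235), and sleeve (366,229). In the top view the grip is near (265,228), the cradle near (289,235), and the jar at (217,210). I'll enlarge both.

```bash
python3 - <<'E'
import cv2
a=cv2.imread("pics/top0.png")[120:270,200:350]; a=cv2.convertScaleAbs(cv2.resize(a,(600,600),interpolation=cv2.INTER_CUBIC),alpha=1.6)
cv2.imwrite("pics/topc.png",a)   # x4
b=cv2.imread("pics/scene0.png")[140:280,240:400]; cv2.imwrite("pics/scenec.png",cv2.resize(b,(640,560),interpolation=cv2.INTER_CUBIC)) #x4
E
```

```text
(no output)
```

View pics/topc.png

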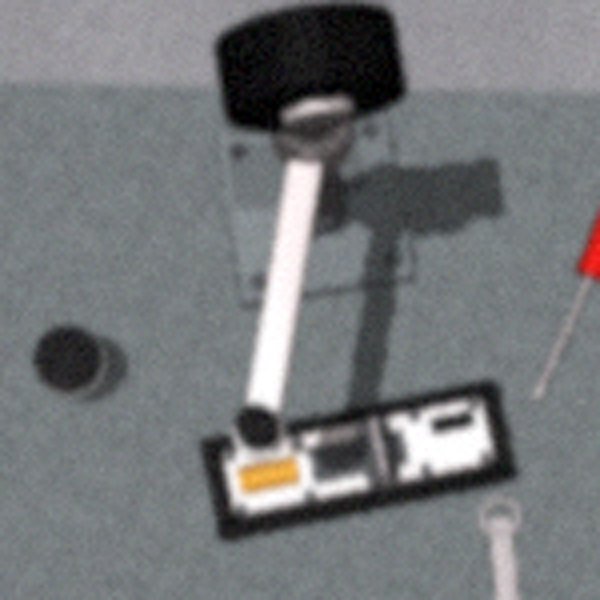

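View pics/scenec.png

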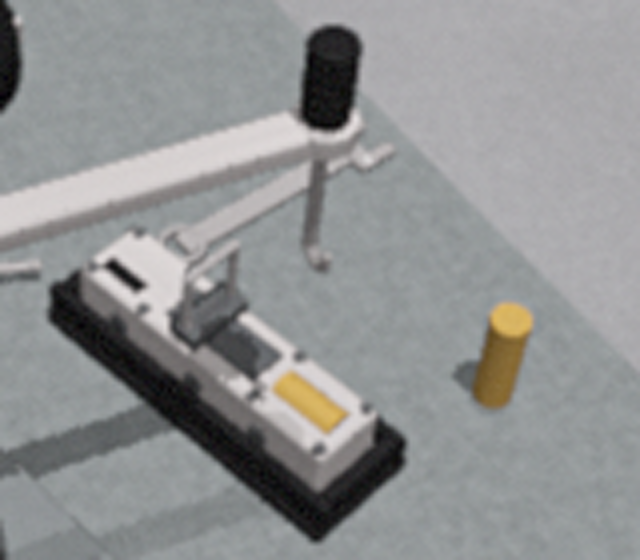

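The top crop (×4, offset 200,120) shows the grip top at (260,427). The cradle corners are at (203,440), (493,383), (518,475) and (225,540), and the eye bar runs (375,418)–(387,482). In the scene crop (×4, offset 240,140) the grip top is (334,42), the bar runs (185,277)–(240,243), and the hook bottom is (312,258). The hook's lip points +y and the hook sits on the +y side of the eye. So it has to pass above the eye to the −y side, go down there, and come back along +y.

```bash
cat > h.py <<'E'
from station import arm
import numpy as np
np.set_printoptions(precision=4,suppress=True)
P={n:arm.camera_params(n) for n in("scene","top")}
def ray(n,u,v):
    p=P[n];T=np.array(p["T"]);d=T[:3,:3]@[(u-p["cx"])/p["fx"],(v-p["cy"])/p["fy"],1];return T[:3,3],d/np.linalg.norm(d)
def plane(n,u,v,z):
    o,d=ray(n,u,v);return o+d*(z-o[2])/d[2]
def tri(a,b):
    o1,d1=ray("top",*a);o2,d2=ray("scene",*b)
    t=np.linalg.lstsq(np.c_[d1,-d2],o2-o1,rcond=None)[0];p,q=o1+t[0]*d1,o2+t[1]*d2
    return (p+q)/2,np.linalg.norm(p-q)
tc=lambda u,v:(200+u/4,120+v/4)
sc=lambda u,v:(240+u/4,140+v/4)
E
python3 - <<'E'
from h import *
print("grip",tri(tc(260,427),sc(334,42)),plane("top",*tc(260,427),.3265),plane("scene",*sc(334,42),.3265))
C=[plane("top",*tc(*c),.032) for c in((203,440),(493,383),(518,475),(225,540))]
print("cradle",np.array(C),np.mean(C,0))
for i in range(4):print(np.linalg.norm(C[i]-C[i-1]))
for a in((375,418),(387,482),(381,450)):print("bar top",plane("top",*tc(*a),.106))
for a in((185,277),(240,243)):print("bar scene",plane("scene",*sc(*a),.106))
print("hook",plane("scene",*sc(312,258),.189))
F=[plane("scene",*c,.008) for c in((190,285),(271,287),(227,318))];print("foot",np.array(F),(F[0]+F[1])/2)
for c in((240,305),(412,280)):print(plane("top",*tc(*c),.008))
for n,c in(("jar",(67,360)),):print(n,plane("top",*tc(*c),.065))
print("sleeve",plane("scene",*sc(511,320),.07))
E
```

```text
grip (array([0.527 , 0.0466, 0.3204]), np.float64(0.0025066746963877925)) [0.5275 0.0455 0.3265] [0.5305 0.0526 0.3265]
cradle [[ 0.5401  0.0963  0.032 ]
 [ 0.5854 -0.1122  0.032 ]
 [ 0.5193 -0.1307  0.032 ]
 [ 0.4687  0.0786  0.032 ]] [ 0.5284 -0.017   0.032 ]
0.07349486118509553
0.21334707575129058
0.06858717338418713
0.2153137484351224
bar top [ 0.5522 -0.0254  0.106 ]
bar top [ 0.5087 -0.0343  0.106 ]
bar top [ 0.5304 -0.0299  0.106 ]
bar scene [ 0.5495 -0.0237  0.106 ]
bar scene [ 0.5106 -0.0288  0.106 ]
hook [0.5301 0.0559 0.189 ]
foot [[ 0.7916 -0.0187  0.008 ]
 [ 0.6465  0.0744  0.008 ]
 [ 0.7596  0.0899  0.008 ]] [0.7191 0.0278 0.008 ]
[0.6422 0.0731 0.008 ]
[ 0.6633 -0.0538  0.008 ]
jar [0.5925 0.1919 0.065 ]
sleeve [0.3933 0.0706 0.07  ]
```

```bash
cat >> h.py <<'E'
def rel(target,psi,s=None):
    s=s or arm.get_state();y=s["ee_rot"][2];d=np.array(target)-s["eef_pos"];c,n=np.cos(y),np.sin(y)
    return np.array([c*d[0]+n*d[1],n*d[0]-c*d[1],-d[2],-(psi-y)])
E
python3 -c "
from h import *
print(rel((.529,.047,.405),-.126))"
```

```text
[ 0.4629  0.4142 -0.1793 -0.2978]
```

Units first: shifts go in cm and turns go in units of 0.2 rad. So 0.463 m is 46.3, 0.45 m is 45, -0.298 rad is -1.49.

```bash
echo '0.088 0 0 -4 0 | 0.088 0 0 -8 0 | 0.088 0 0 -12 0 | 0.088 0 0 -16 0 | 0.088 3 2.7 -18 -0.25 | 0.088 6 5.4 -18 -0.5 | 0.088 9 8.1 -18 -0.75 | 0.088 12 10.8 -18 -1 | 0.088 15 13.5 -18 -1.25 | 0.088 18 16.1 -18 -1.49 | 0.088 21 18.8 -18 -1.49 | 0.088 24 21.5 -18 -1.49 | 0.088 27 24.2 -18 -1.49 | 0.088 30 26.9 -18 -1.49 | 0.088 33 29.6 -18 -1.49 | 0.088 36 32.3 -18 -1.49 | 0.088 39 35 -18 -1.49 | 0.088 42 37.6 -18 -1.49 | 0.088 45 40.3 -18 -1.49 | 0.088 46.3 41.4 -18 -1.49' > mv.in && python3 -m creep mv.in
python3 - <<'E'
from h import *
import cv2
s=arm.get_state();print(s["t"],s["eef_pos"],s["ee_rot"],s["force"])
cv2.imwrite("pics/w1.png",arm.grab_frame("wrist")[:,:,::-1])
E
```

```text
t: 1.77
eef_pos: [0.5301, 0.0439, 0.4061]
ee_rot: [3.141, 0.001, -0.128]
force: [-0.9, 1.0, -1.4]
width: 0.0878
gripper_force: 0.0
1.7667 [0.5301 0.0439 0.4061] [ 3.1407  0.0007 -0.1279] [-0.9097  1.0058 -1.4441]
```

View pics/w1.png

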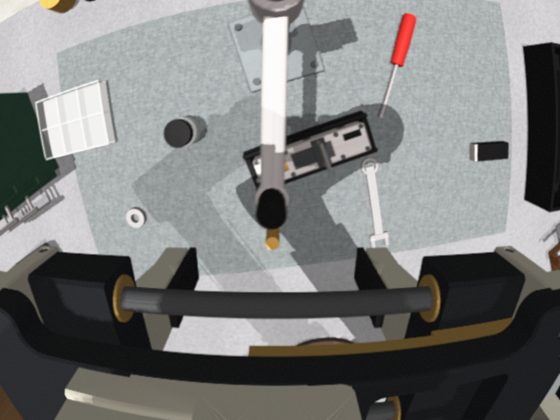

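The wrist view shows the grip top at about (271,213), midway between the fingers. The eye bar is near (325,154) and the column is at the top of the picture (275,5).

```bash
cat >> h.py <<'E'
from scipy.spatial.transform import Rotation as R
def wplane(u,v,z,s):
    p=arm.camera_params("wrist");H=np.array(p["hand_eye"]);a=np.array([u-p["cx"],v-p["cy"]]);r=np.hypot(*a);th=r/p["fx"]
    d=np.r_[a/r*np.sin(th),np.cos(th)];W=np.eye(4);W[:3,:3]=R.from_euler("xyz",s["ee_rot"]).as_matrix();W[:3,3]=s["eef_pos"]
    W=W@H;d=W[:3,:3]@d;o=W[:3,3];return o+d*(z-o[2])/d[2]
E
python3 - <<'E'
from h import *
import cv2
s=arm.get_state()
print("grip",wplane(271,213,.3265,s))
im=cv2.imread("pics/w1.png")[95:235,230:390]; cv2.imwrite("pics/w1c.png",cv2.resize(im,(640,560),interpolation=cv2.INTER_CUBIC))
E
```

```text
grip [0.5346 0.0474 0.3265]
```

View pics/w1c.png

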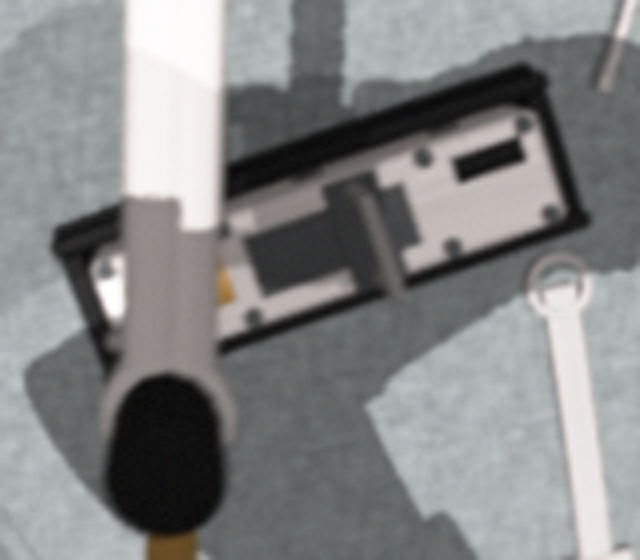

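The crop (×4, offset 230,95) shows the grip's top disc centred at (166,478) and the bar running (362,188)–(403,298).

```bash
python3 - <<'E'
from h import *
s=arm.get_state()
g=wplane(271.5,214.5,.3265,s);print("grip",g)
a=wplane(320.5,142,.106,s);b=wplane(330.75,169.5,.106,s);print(a,b,(a+b)/2,np.linalg.norm(a-b))
print(rel((.531,.0465,.2855),-.126))
E
```

```text
grip [0.5333 0.0471 0.3265]
[ 0.5568 -0.0233  0.106 ] [ 0.5154 -0.0342  0.106 ] [ 0.5361 -0.0288  0.106 ] 0.04284893906554966
[-0.     -0.0034  0.1204 -0.003 ]
```

Scaled: 0.119 m is 11.9, -0.003 m is -0.3.

```bash
echo '0.088 0 -0.3 3 0 | 0.088 0 -0.3 6 0 | 0.088 0 -0.3 8.5 0 | 0.088 0 -0.3 10.5 0 | 0.088 0 -0.3 11.9 0 | 0.088 0 -0.3 11.9 0 | 0.02 0 -0.3 11.9 0 | 0.02 0 -0.3 11.9 0 | 0.02 0 -0.3 11.9 0 | 0.02 0 -0.3 11.9 0 | 0.02 0 -0.3 11.9 0 | 0.02 0 -0.3 11.9 0' > mv.in && python3 -m creep mv.in 40; python3 -c "
from h import *
s=arm.get_state();print(s['eef_pos'],s['ee_rot'],s['force'],s['moment'],s['width'],s['gripper_force'])"
```

```text
t: 2.82
eef_pos: [0.5299, 0.0505, 0.2881]
ee_rot: [-3.141, -0.001, -0.126]
force: [-0.0, 0.5, -0.9]
width: 0.053
gripper_force: 0.0
[0.5299 0.0505 0.2881] [-3.1411 -0.0008 -0.1258] [-0.0135  0.461  -0.8657] [-0.0344  0.0067  0.0108] 0.05295455084934932 0.0
```

Scaled: 0.004 m is 0.4.

```bash
echo '0.02 0 0.4 0 0 | 0.02 0 0.4 0 0 | 0.02 0 0.4 0 0 | 0.02 0 0.4 0 0 | 0.02 0 0.4 0 0 | 0.02 0 0.4 0 0 | 0.02 0 0.4 0 0 | 0.02 0 0.4 0 0' > mv.in && python3 -m creep mv.in 40; python3 -c "
from h import *
s=arm.get_state();print(s['eef_pos'],s['ee_rot'],s['force'],s['moment'],s['width'],s['gripper_force'])"
```

```text
t: 3.48
eef_pos: [0.5292, 0.0465, 0.2876]
ee_rot: [3.142, 0.0, -0.126]
force: [-1.0, 0.7, 0.3]
width: 0.0232
gripper_force: 40.0
[0.5292 0.0465 0.2876] [ 3.1416  0.0001 -0.1257] [-1.0489  0.7424  0.275 ] [ 0.1302  0.1496 -0.0127] 0.023231331925736058 40.000072717666626
```

Scaled: 0.115 m is 11.5, 0.1073 m is 10.73, -0.65 rad is -3.25.

```bash
echo '0.02 0.02 0.95 0 -0.25 | 0.02 0.1 1.9 0 -0.5 | 0.02 0.21 2.84 0 -0.75 | 0.02 0.38 3.77 0 -1 | 0.02 0.59 4.7 0 -1.25 | 0.02 0.85 5.61 0 -1.5 | 0.02 1.15 6.52 0 -1.75 | 0.02 1.5 7.4 0 -2 | 0.02 1.89 8.26 0 -2.25 | 0.02 2.33 9.11 0 -2.5 | 0.02 2.8 9.93 0 -2.75 | 0.02 3.32 10.73 0 -3 | 0.02 3.88 11.5 0 -3.25 | 0.02 3.88 11.5 0 -3.25 | 0.02 3.88 11.5 0 -3.25' > mv.in && python3 -m creep mv.in; python3 -c "
from h import *
s=arm.get_state();print(s['eef_pos'],s['ee_rot'],s['force'],s['moment'],s['width'],s['gripper_force'])"
```

```text
t: 4.73
eef_pos: [0.5529, -0.0732, 0.2877]
ee_rot: [3.141, 0.001, 0.522]
force: [-3.8, -2.4, 3.5]
width: 0.0233
gripper_force: 40.0
[ 0.5529 -0.0732  0.2877] [3.1413 0.0013 0.5223] [-3.8013 -2.4362  3.4504] [-0.7068  1.3674  0.1845] 0.023271682964072147 40.00033915042877
```

Scaled: 0.109 m is 10.9, 0.106 m is 10.6.

```bash
echo '0.02 -0.15 0 0.5 0 | 0.02 -0.15 0 1.2 0 | 0.02 -0.15 0 2 0 | 0.02 -0.15 0 3 0 | 0.02 -0.15 0 4 0 | 0.02 -0.15 0 5 0 | 0.02 -0.15 0 6 0 | 0.02 -0.15 0 7 0 | 0.02 -0.15 0 8 0 | 0.02 -0.15 0 9 0 | 0.02 -0.15 0 10 0 | 0.02 -0.15 0 10.6 0 | 0.02 -0.15 0 10.9 0 | 0.02 -0.15 0 10.9 0 | 0.02 -0.15 0 10.9 0' > mv.in && python3 -m creep mv.in; python3 -c "
from h import *
import cv2
s=arm.get_state();print(s['eef_pos'],s['ee_rot'],s['force'],s['moment'],s['width'],s['gripper_force'])
b=arm.grab_frame('scene')[140:280,240:400];cv2.imwrite('pics/s2.png',cv2.resize(b,(640,560),interpolation=cv2.INTER_CUBIC)[:,:,::-1])"
```

```text
t: 5.98
eef_pos: [0.5522, -0.0731, 0.1798]
ee_rot: [3.14, -0.001, 0.524]
force: [-4.0, -1.7, 11.1]
width: 0.0232
gripper_force: 40.0
[ 0.5522 -0.0731  0.1798] [ 3.1403 -0.0007  0.5237] [-4.0231 -1.7231 11.0751] [-0.4095  1.5602  0.1527] 0.02319442953154538 40.005104541778564
```

View pics/s2.png

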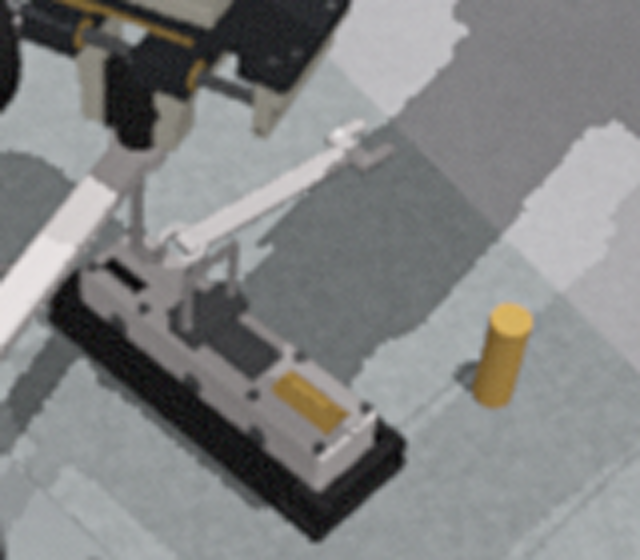

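The hook (140,248) is down on the −y side of the eye and clear of it. Next it goes sideways under the bar.

```bash
echo '0.02 0 -0.38 0 0.1 | 0.02 0.02 -0.76 0 0.2 | 0.02 0.03 -1.14 0 0.3 | 0.02 0.06 -1.52 0 0.4 | 0.02 0.1 -1.9 0 0.5 | 0.02 0.14 -2.27 0 0.6 | 0.02 0.14 -2.27 0 0.6 | 0.02 0.14 -2.27 0 0.6' > mv.in && python3 -m creep mv.in; python3 -c "
from h import *
s=arm.get_state();print(s['force'],s['moment'])"; echo '0.02 0.02 -0.19 0 0.05 | 0.02 0.05 -0.38 0 0.1 | 0.02 0.08 -0.56 0 0.15 | 0.02 0.1 -0.75 0 0.2 | 0.02 0.13 -0.94 0 0.25 | 0.02 0.15 -1.03 0 0.275 | 0.02 0.15 -1.03 0 0.275 | 0.02 0.15 -1.03 0 0.275' > mv.in && python3 -m creep mv.in;python3 -c "
from h import *
s=arm.get_state();print(s['eef_pos'],s['ee_rot'],s['force'],s['moment'])"
```

```text
t: 6.7
eef_pos: [0.5421, -0.0524, 0.18]
ee_rot: [3.141, -0.002, 0.404]
force: [-4.7, -0.2, 11.1]
width: 0.0234
gripper_force: 40.0
[-4.6659 -0.2061 11.1327] [-0.2545  1.6628  0.1005]
t: 7.37
eef_pos: [0.5385, -0.0428, 0.1796]
ee_rot: [3.141, 0.0, 0.348]
force: [-7.3, -1.8, 11.2]
width: 0.0235
gripper_force: 40.0
[ 0.5385 -0.0428  0.1796] [3.141  0.0003 0.3484] [-7.3326 -1.8072 11.1943] [-0.5512  2.3516  0.071 ]
```

My second move drifted 1.2 mm towards the column because I used the wrong frame for the arc. I'll relax it radially.

Scaled: -0.0025 m is -0.25, -0.001 m is -0.1.

```bash
echo '0.02 -0.1 0 0 0 | 0.02 -0.25 0 0 0 | 0.02 -0.25 0 0 0 | 0.02 -0.25 0 0 0' > mv.in && python3 -m creep mv.in;python3 -c "
from h import *
s=arm.get_state();print(s['eef_pos'],s['ee_rot'],s['force'],s['moment'])
import cv2
b=arm.grab_frame('scene')[180:250,270:330];cv2.imwrite('pics/s3.png',cv2.resize(b,(600,700)[::1],interpolation=cv2.INTER_CUBIC)[:560,:,::-1])"
```

```text
t: 7.7
eef_pos: [0.5382, -0.043, 0.1805]
ee_rot: [3.14, -0.004, 0.349]
force: [-1.8, 0.9, 11.6]
width: 0.0234
gripper_force: 40.0
[ 0.5382 -0.043   0.1805] [ 3.1405 -0.004   0.3489] [-1.8031  0.9415 11.6404] [0.1312 0.7364 0.0669]
```

View pics/s3.png

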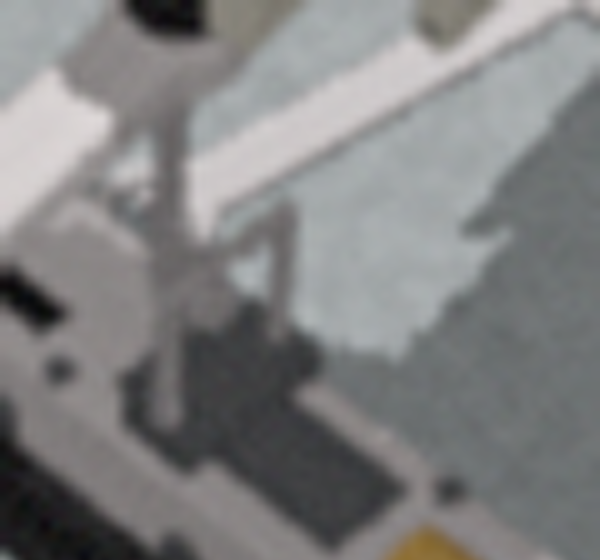

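The lip (210,300) is now through the loop under the bar, which runs (165,270)–(285,215), and the shank is still clear. I'll feel for contact in small steps.

```bash
cat > f.py <<'E'
from h import *
s=arm.get_state();p=np.arctan2(.0207-s['eef_pos'][1],.7175-s['eef_pos'][0]);F=s['force']
print("phi %.4f arc to bar %.4f z %.4f Ft %.2f Frad %.2f Fz %.2f"%(p,.19*(p-.261),s['eef_pos'][2],-np.sin(p)*F[0]+np.cos(p)*F[1],-np.cos(p)*F[0]-np.sin(p)*F[1],F[2]),s['moment'],s['width'])
E
python3 f.py
echo '0.02 0 -0.1 0 0.025 | 0.02 0 -0.2 0 0.05 | 0.02 0 -0.3 0 0.08 | 0.02 0 -0.4 0 0.105 | 0.02 0 -0.4 0 0.105 | 0.02 0 -0.4 0 0.105' > mv.in && python3 -m creep mv.in>/dev/null;python3 f.py
echo '0.02 0 -0.05 0 0.015 | 0.02 0 -0.1 0 0.025 | 0.02 0 -0.1 0 0.025' > mv.in && python3 -m creep mv.in>/dev/null;python3 f.py
```

```text
phi 0.3413 arc to bar 0.0153 z 0.1805 Ft 0.46 Frad 2.13 Fz 10.26 [0.1082 0.6933 0.11  ] 0.023084711705840668
phi 0.3203 arc to bar 0.0113 z 0.1805 Ft 1.11 Frad 0.83 Fz 11.07 [0.0086 0.6538 0.0886] 0.023562372191197733
phi 0.3155 arc to bar 0.0104 z 0.1805 Ft -0.55 Frad 1.17 Fz 10.35 [-0.1102  0.6387  0.1056] 0.023385896498073794
```

```bash
cat > f.py <<'E'
from h import *
S=[]
for i in range(5):S.append(arm.get_state());arm.grab_frame("top")
s=S[-1];p=np.arctan2(.0207-s['eef_pos'][1],.7175-s['eef_pos'][0]);F=np.mean([q['force'] for q in S],0);M=np.mean([q['moment'] for q in S],0)
print("t %.1f phi %.4f arc %.4f z %.4f Ft %.2f Frad %.2f Fz %.2f"%(s['t'],p,.19*(p-.261),s['eef_pos'][2],-np.sin(p)*F[0]+np.cos(p)*F[1],-np.cos(p)*F[0]-np.sin(p)*F[1],F[2]),M)
E
python3 f.py
echo '0.02 0 -0.05 0 0.015 | 0.02 0 -0.1 0 0.025 | 0.02 0 -0.1 0 0.025' > mv.in && python3 -m creep mv.in>/dev/null;python3 f.py
echo '0.02 0 -0.05 0 0.015 | 0.02 0 -0.1 0 0.025 | 0.02 0 -0.1 0 0.025' > mv.in && python3 -m creep mv.in>/dev/null;python3 f.py
```

```text
t 8.7 phi 0.3154 arc 0.0103 z 0.1805 Ft 0.00 Frad 1.28 Fz 10.99 [-0.07    0.6379  0.1093]
t 9.2 phi 0.3102 arc 0.0093 z 0.1805 Ft 0.42 Frad 1.58 Fz 10.32 [-0.0784  0.6053  0.069 ]
t 9.7 phi 0.3049 arc 0.0083 z 0.1804 Ft 0.23 Frad 1.95 Fz 10.79 [-0.0923  0.6006  0.0985]
```

Scaled: -0.0008 m is -0.08, -0.0004 m is -0.04, 0.004 rad is 0.02.

```bash
echo '0.02 0 -0.04 0 0.01 | 0.02 0 -0.08 0 0.02 | 0.02 0 -0.08 0 0.02' > mv.in && python3 -m creep mv.in>/dev/null;python3 f.py
echo '0.02 0 -0.04 0 0.01 | 0.02 0 -0.08 0 0.02 | 0.02 0 -0.08 0 0.02' > mv.in && python3 -m creep mv.in>/dev/null;python3 f.py
```

```text
t 10.2 phi 0.3008 arc 0.0076 z 0.1805 Ft 0.50 Frad 1.64 Fz 11.02 [-0.1131  0.5949  0.0995]
t 10.7 phi 0.2967 arc 0.0068 z 0.1805 Ft 0.12 Frad 1.64 Fz 10.63 [-0.1178  0.5747  0.0682]
```

Scaled: -0.0008 m is -0.08, -0.0004 m is -0.04, 0.004 rad is 0.02.

```bash
echo '0.02 0 -0.04 0 0.01 | 0.02 0 -0.08 0 0.02 | 0.02 0 -0.08 0 0.02' > mv.in && python3 -m creep mv.in>/dev/null;python3 f.py
echo '0.02 0 -0.04 0 0.01 | 0.02 0 -0.08 0 0.02 | 0.02 0 -0.08 0 0.02' > mv.in && python3 -m creep mv.in>/dev/null;python3 f.py
```

```text
t 11.2 phi 0.2925 arc 0.0060 z 0.1805 Ft 0.12 Frad 1.34 Fz 10.66 [-0.132   0.5732  0.0914]
t 11.7 phi 0.2884 arc 0.0052 z 0.1805 Ft 0.34 Frad 1.42 Fz 10.93 [-0.1342  0.5333  0.0859]
```

```bash
echo '0.02 0 -0.04 0 0.01 | 0.02 0 -0.08 0 0.02 | 0.02 0 -0.08 0 0.02' > mv.in && python3 -m creep mv.in>/dev/null;python3 f.py
echo '0.02 0 -0.04 0 0.01 | 0.02 0 -0.08 0 0.02 | 0.02 0 -0.08 0 0.02' > mv.in && python3 -m creep mv.in>/dev/null;python3 f.py
```

```text
t 12.2 phi 0.2855 arc 0.0047 z 0.1805 Ft -1.84 Frad 1.67 Fz 10.94 [-0.7141  0.3284  0.1525]
t 12.7 phi 0.2825 arc 0.0041 z 0.1806 Ft -2.97 Frad 1.28 Fz 10.20 [-1.1486  0.1481  0.1304]
```

Contact at φ≈0.287. I'll back off about 1.5 mm from contact to centre the throat, then rise gently.

Scaled: 0.0029 m is 0.29, 0.002 m is 0.2, -0.015 rad is -0.075.

```bash
echo '0.02 0 0.1 0 -0.025 | 0.02 0 0.2 0 -0.05 | 0.02 0 0.29 0 -0.075 | 0.02 0 0.29 0 -0.075' > mv.in && python3 -m creep mv.in>/dev/null;python3 f.py
echo '0.02 0 0 -0.2 0 | 0.02 0 0 -0.4 0 | 0.02 0 0 -0.6 0 | 0.02 0 0 -0.8 0 | 0.02 0 0 -1 0 | 0.02 0 0 -1.2 0 | 0.02 0 0 -1.2 0' > mv.in && python3 -m creep mv.in>/dev/null;python3 f.py
```

```text
t 13.3 phi 0.2951 arc 0.0065 z 0.1805 Ft -0.08 Frad 1.18 Fz 10.91 [-0.0507  0.5851  0.131 ]
t 14.1 phi 0.2950 arc 0.0065 z 0.1925 Ft -0.13 Frad 1.79 Fz 9.74 [-0.0982  0.5338  0.0901]
```

Scaled: -0.004 m is -0.4, -0.003 m is -0.3.

```bash
echo '0.02 0 0 -0.1 0 | 0.02 0 0 -0.2 0 | 0.02 0 0 -0.3 0 | 0.02 0 0 -0.4 0 | 0.02 0 0 -0.4 0' > mv.in && python3 -m creep mv.in>/dev/null;python3 f.py
python3 -c "
from h import *
import cv2
b=arm.grab_frame('scene')[180:236,270:330];cv2.imwrite('pics/s4.png',cv2.resize(b,(600,560),interpolation=cv2.INTER_CUBIC)[:,:,::-1])"
```

```text
t 14.8 phi 0.2950 arc 0.0065 z 0.1965 Ft 0.08 Frad 1.03 Fz 9.89 [-0.0751  0.487   0.0839]
```

View pics/s4.png

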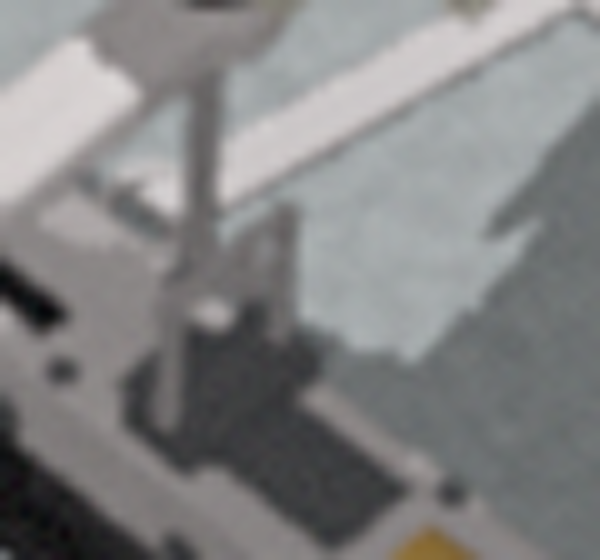

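The lip has risen past the bar with no contact: its top is above the bar's underside, and the shank (205,200) is just behind the bar, between the legs. Rising on into the load.

Scaled: -0.003 m is -0.3, -0.002 m is -0.2.

```bash
echo '0.02 0 0 -0.1 0 | 0.02 0 0 -0.2 0 | 0.02 0 0 -0.3 0 | 0.02 0 0 -0.3 0' > mv.in && python3 -m creep mv.in>/dev/null;python3 f.py
echo '0.02 0 0 -0.1 0 | 0.02 0 0 -0.2 0 | 0.02 0 0 -0.3 0 | 0.02 0 0 -0.4 0 | 0.02 0 0 -0.4 0' > mv.in && python3 -m creep mv.in>/dev/null;python3 f.py
```

```text
t 15.4 phi 0.2950 arc 0.0065 z 0.1983 Ft -0.04 Frad -2.23 Fz 5.11 [ 0.1113 -0.7053  0.0762]
t 16.1 phi 0.2950 arc 0.0065 z 0.2021 Ft 0.71 Frad -5.18 Fz 4.30 [ 0.806  -1.7579  0.0623]
```

Scaled: -0.004 m is -0.4, -0.003 m is -0.3.

```bash
echo '0.02 0.05 0 -0.1 0 | 0.02 0.1 0 -0.2 0 | 0.02 0.15 0 -0.3 0 | 0.02 0.15 0 -0.4 0 | 0.02 0.15 0 -0.4 0' > mv.in && python3 -m creep mv.in>/dev/null;python3 f.py
echo '0.02 0.05 0 -0.1 0 | 0.02 0.1 0 -0.2 0 | 0.02 0.1 0 -0.3 0 | 0.02 0.1 0 -0.4 0 | 0.02 0.1 0 -0.5 0 | 0.02 0.1 0 -0.6 0 | 0.02 0.1 0 -0.6 0' > mv.in && python3 -m creep mv.in>/dev/null;python3 f.py
```

```text
t 16.8 phi 0.2954 arc 0.0065 z 0.2055 Ft 1.85 Frad -2.77 Fz 3.71 [ 0.8362 -0.7318  0.0595]
t 17.6 phi 0.2959 arc 0.0066 z 0.2114 Ft 1.65 Frad 3.92 Fz 3.60 [0.1024 1.4998 0.0871]
```

Scaled: -0.001 m is -0.1, -0.02 m is -2.

```bash
echo '0.02 -0.05 0 -0.1 0 | 0.02 -0.1 0 -0.3 0 | 0.02 -0.1 0 -0.5 0 | 0.02 -0.1 0 -0.7 0 | 0.02 -0.1 0 -0.9 0 | 0.02 -0.1 0 -1.1 0 | 0.02 -0.1 0 -1.3 0 | 0.02 -0.1 0 -1.5 0 | 0.02 -0.1 0 -1.7 0 | 0.02 -0.1 0 -1.9 0 | 0.02 -0.1 0 -2 0 | 0.02 -0.1 0 -2 0' > mv.in && python3 -m creep mv.in>/dev/null;python3 f.py;python3 f.py
```

```text
t 18.8 phi 0.2959 arc 0.0066 z 0.2315 Ft 0.21 Frad 1.44 Fz 2.18 [-0.0859  0.4821  0.0939]
t 19.1 phi 0.2959 arc 0.0066 z 0.2315 Ft 0.22 Frad 1.50 Fz 2.61 [-0.102   0.3479  0.0879]
```

Scaled: -0.05 m is -5, -0.049 m is -4.9.

```bash
echo '0.02 0 0 -0.2 0 | 0.02 0 0 -0.5 0 | 0.02 0 0 -0.8 0 | 0.02 0 0 -1.1 0 | 0.02 0 0 -1.4 0 | 0.02 0 0 -1.7 0 | 0.02 0 0 -2 0 | 0.02 0 0 -2.3 0 | 0.02 0 0 -2.6 0 | 0.02 0 0 -2.9 0 | 0.02 0 0 -3.2 0 | 0.02 0 0 -3.5 0 | 0.02 0 0 -3.8 0 | 0.02 0 0 -4.1 0 | 0.02 0 0 -4.4 0 | 0.02 0 0 -4.7 0 | 0.02 0 0 -4.9 0 | 0.02 0 0 -5 0 | 0.02 0 0 -5 0' > mv.in && python3 -m creep mv.in>/dev/null;python3 f.py;python3 f.py
python3 -c "
from h import *
import cv2
b=arm.grab_frame('scene')[110:290,220:440];cv2.imwrite('pics/s5.png',cv2.resize(b,(660,540),interpolation=cv2.INTER_CUBIC)[:,:,::-1])"
```

```text
t 20.9 phi 0.2957 arc 0.0066 z 0.2814 Ft 0.46 Frad 0.31 Fz 0.67 [0.0174 0.0386 0.0793]
t 21.2 phi 0.2958 arc 0.0066 z 0.2815 Ft 0.13 Frad 0.18 Fz 0.50 [0.0373 0.0266 0.0613]
```

View pics/s5.png

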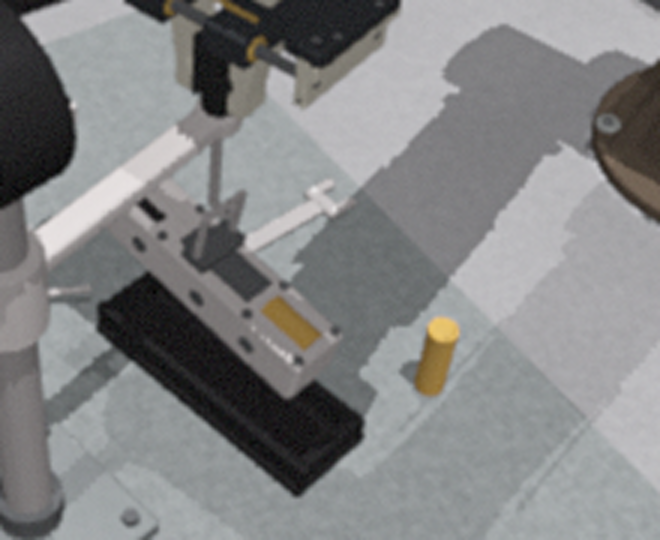

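The unit hangs free on the hook above the empty cradle (unit about 220,290; cradle 230,390), slightly tilted, with almost no residual force. Releasing.

Units first: shifts go in cm and turns go in units of 0.2 rad. So -0.004 m is -0.4, -0.002 m is -0.2.

```bash
echo '0.02 0 0 -0.2 0 | 0.02 0 0 -0.4 0 | 0.02 0 0 -0.4 0 | 0.03 0 0 -0.4 0 | 0.04 0 0 -0.4 0 | 0.06 0 0 -0.4 0 | 0.07 0 0 -0.4 0 | 0.07 0 0 -0.4 0 | 0.07 0 0 -0.4 0 | 0.07 0 0 -0.4 0' > mv.in && python3 -m creep mv.in ; python3 f.py; echo '0.07 0 0 -1.4 0 | 0.07 0 0 -3 0 | 0.07 0 0 -5 0 | 0.07 0 0 -7.5 0 | 0.07 0 0 -10 0 | 0.07 0 0 -12 0 | 0.07 0 0 -13 0 | 0.07 0 0 -13 0 | 0.07 0 0 -13 0 | 0.07 0 0 -13 0 | 0.07 0 0 -13 0 | 0.07 0 0 -13 0' > mv.in && python3 -m creep mv.in; python3 - <<'E'
from h import *
a=[arm.grab_frame("scene").astype(int) for i in range(12)]
print(np.abs(a[0]-a[11])[100:300,200:400].max(),np.abs(a[0]-a[5])[100:300,200:400].mean())
import cv2
cv2.imwrite("pics/end.png",cv2.resize(a[-1].astype(np.uint8)[110:290,220:440],(660,540))[:,:,::-1])
E
```

```text
t: 22.1
eef_pos: [0.5353, -0.0348, 0.2855]
ee_rot: [3.142, 0.0, 0.304]
force: [0.6, 0.1, -0.4]
width: 0.0648
gripper_force: 0.0
t 22.3 phi 0.2958 arc 0.0066 z 0.2856 Ft 0.14 Frad 0.17 Fz -0.15 [-0.0684 -0.023   0.0096]
t: 23.35
eef_pos: [0.5351, -0.0348, 0.4144]
ee_rot: [-3.141, 0.002, 0.304]
force: [0.3, -0.1, 0.3]
width: 0.0698
gripper_force: 0.0
38 1.7886166666666667
```

```bash
python3 - <<'E'
from h import *
import cv2
a=cv2.imread("pics/s5.png");b=cv2.imread("pics/end.png")
for n,(x,y,w,h) in dict(unit=(230,230,110,150),hook=(190,150,60,110),cradle=(110,390,240,100),sleeve=(410,310,60,90)).items():
    m=cv2.minMaxLoc(cv2.matchTemplate(b,a[y:y+h,x:x+w],cv2.TM_CCOEFF_NORMED));print(n,m[1],np.array(m[3])-(x,y))
print(arm.get_state()["t"])
E
```

```text
unit 0.8389012217521667 [ 1 -5]
hook 0.9789325594902039 [ 0 -5]
cradle 0.9891947507858276 [0 0]
sleeve 0.9745931029319763 [0 0]
23.95
```

```bash
python3 -c "
from station import arm
print(arm.job_done())"
```

```text
the job is handed in; nothing more can be done
None
```

The gear unit now hangs freely on the balancer's hook above its cradle. The gripper has let go and backed away, the jar, screwdriver and sleeve were never approached, and the job was handed in at about 24 s.

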